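Draw the used filter plate and hold it to the survey probe

TASK

Lift the blue flap of the grey filter box right back, draw the used filter plate (the one with the red tab) straight up out of its slot, and hold it upright and squarely in front of the round window of the survey probe, its middle level with the window's middle and about 4 cm away, with a broad face towards the window. Finish while still holding it there, still and carried by the gripper alone. Leave the spare plate (white tab) in its slot, do not touch the probe or its stand, and leave the bottle, the cup and the tip box where they stand.

Things in the scene. Friction and masses are not known exactly. Their poses are not given: they have to be found in the camera images.
- filter_box: Grey open-topped box fixed to the bench, 130 (its x) x 230 (its y) x 126 mm high, walls and floor 5 mm; origin under its centre, x from its front to the hinge side, z up. Two plate slots at x = -8, y = -45 and +45 mm: 40 mm tall black guides with 1.5 to 2 mm play round the plate; either plate may be in either slot, out of sight while the flap is shut
- flap (a joint): Angle of the blue cover flap (130 x 230 x 6 mm, 0.2 kg): 0 shut on the rim, grows as it opens upward about its far edge, stop at 1.9 (leaning back past upright). May start up to 0.2 ajar. Stiff hinge: it stays where it is left; lifting takes about 3 N. From about 1.6 the gripper, fingers closing along box y, has room above both slots
- flap_grip (a point): Point in the yellow grip block on top of the flap: block 20 mm (box x when shut) x 16 mm (box y), standing 34 mm above the flap. The point is central, 14 mm below the block's top, 113 mm from the hinge line, 26 mm above the flap's underside. Axes turn with the flap (at 0 equal to the box's). Pinched across its 16 mm, it swivels between the pads as the flap swings
- flap_hinge (a point): Middle of the flap's hinge line, on the far upper edge of the box, 126.5 mm above the bench (65 mm in +x from the box's centre); the hinge axis is the box's y, x and z of this point turn with the flap
- used_filter: Used filter plate, RED tab, brown media, loose, 0.08 to 0.17 kg: plate 80 (its x) x 8 (its y, normal of the two like broad faces) x 70 mm tall; on its top edge a tab 26 (x) x 12 (y) x 36 mm tall, 70 to 106 mm above the origin. Origin mid lower edge, z up. In the box: origin 5 mm above the bench, tab top 15 mm below the rim, axes along the box's. Pinch the tab across its 12 mm
- used_filter_mid (a point): Middle of the used plate's 80 x 70 mm part, 35 mm above its origin, 53 mm below the middle of its tab; same axes as the plate
- spare_filter: Spare filter plate with the WHITE tab, white media, same size and axes as the used one, in the other slot; stays there
- probe: Survey probe on a stand fixed to the bench; origin on the bench under the window, z up, x from window back to post. Grey foot x -20 to +80 mm, 90 mm wide, 18 high; steel post 14 mm thick at x = +35, 153 mm high; red clamp up to 161 mm; black round head 54 mm across, x 0 to +16 mm, axis level, 150 mm above the bench, top at 177 mm
- window (a point): Centre of the probe's round window (brass coloured, 44 mm) on the front of the head, 150 mm above the bench; its -x axis points level out of the window, roughly towards the robot (within 0.3 rad); y level, z up
- reagent_bottle: Glass bottle with black cap, 56 mm diameter, 130 mm tall, standing; origin under its centre. Bystander
- red_cup: Red plastic cup, 66 mm across the rim, 75 mm tall, standing; origin under its centre. Bystander
- tip_box: Pipette tip box, grey with blue top, 85 x 120 x 65 mm; origin under its centre. Bystander

How it is judged (in metres and radians):
On the way, in this order (a step that is already met when the one before it is completed fails the run):
1. the flap is lifted well open (past 1.2 rad) (value of joint flap above 1.2 rad), for 0.2 s.
2. the used plate is drawn up clear of its slot, in the gripper (z of used_filter in the frame of filter_box above 0.06 m and contact force between used_filter and the fingers above 1 N), for 0.2 s.
At the end, for the whole second after the job is handed in: Gripper alone holds the used plate still, its middle 15 to 75 mm in front of the window, within 20 mm of its axis in side and height, upright and face-on within 0.2 rad; spare in its slot (raised under 20 mm); bottle, cup, tip box within 30 mm and upright (x of used_filter_mid in the frame of window between -0.075 and -0.015 m and y of used_filter_mid in the frame of window between -0.02 and 0.02 m and z of used_filter_mid in the frame of window between -0.02 and 0.02 m and angle between the y axis of used_filter and the x axis of window, either way round below 0.2 rad and angle between used_filter's own z axis and vertical below 0.2 rad and contact force between used_filter and the fingers above 1 N and height (world z) of used_filter above 0.08 m and contact force between used_filter and filter_box below 0.1 N and contact force between used_filter and probe below 0.1 N and contact force between used_filter and table below 0.1 N and linear speed of used_filter below 0.03 m/s and angular speed of used_filter below 0.3 rad/s and z of spare_filter in the frame of filter_box below 0.02 m and horizontal distance between spare_filter and filter_box below 0.06 m and distance of each of reagent_bottle, red_cup, tip_box from where it was at the start of the episode below 0.03 m and angle between each of reagent_bottle, red_cup, tip_box's own z axis and vertical below 0.3 rad); the arm keeps its last pose, push and grip.
It fails at once if the probe or its stand is touched (more than 1 N) (contact force between probe and anything else above 1 N).
It fails at once if the spare plate is drawn out of its slot (raised 35 mm) (z of spare_filter in the frame of filter_box above 0.035 m).
It fails at once if a bystander (bottle, cup, tip box) is displaced or knocked over (distance of any of reagent_bottle, red_cup, tip_box from where it was at the start of the episode above 0.03 m or angle between any of reagent_bottle, red_cup, tip_box's own z axis and vertical above 0.5 rad).
It also fails if it takes over 58 s, if anything falls off the work surface, if the arm or the gripper's body presses on something with over 40 N, if the wrist force passes 120 N, or if a joint passes its speed limit or range.

ROBOT

A 6-joint arm with a two-finger parallel gripper is mounted at the origin on the work surface. World frame = base frame: x ahead of the robot, y to its left, z up, the work surface at z = 0. Lengths are in mm, angles in rad, forces in N, time in s.
With the tool pointing down it reaches from about 275 to 750 mm from the base axis. Payload 10.2 kg.
Tool frame: the origin (TCP) lies at the centre of the arm's flange, where the gripper is bolted on; the fingertips stand 173 mm ahead of it and the grasp point (between the pads) lies 155 mm ahead of it; z points along the fingers, y is the line along which they close (so a half turn about z gives the same grasp; the last joint's range is limited). The gripper opens to 85 mm and grips with 20 to 120 N. Pads are 22 mm wide; open, the fingers measure 114 mm over their backs; the gripper's body (76 mm by 85 mm) begins 54 mm behind the grasp point. The pads swing forward as they close: fully open they stand 13 mm farther back than shut.
Start: joints at [1.064, 0.313, 1.498, -0, 1.331, -0.223], TCP at [147.016, 504.003, 404.694] pointing down, gripper open.
Joint ranges: [-2.94, 2.94], [-0.97, 2.17], [0.19, 2.56], [-1.23, 4.37], [0.02, 3.11], [-2.88, 2.88]. Speed limits (rad/s): [2.39, 2.39, 3.01, 3.14, 3.14, 3.14].

INTERFACE

Orientations are given as a unit quaternion [w, x, y, z].
In Python, from rig import ctrl, camrig, ticket gives the robot as it stands (ctrl), with the cameras (camrig) and the job (ticket).
- The arm moves only by the tool move_tool, called after "Emit:" as name(argument=value, ...) on one line, values as JSON. Schema: {"type":"object","properties":{"deltas":{"type":"array","items":{"type":"array","prefixItems":[{"type":"array","items":{"type":"number"},"minItems":3,"maxItems":3},{"type":"array","items":{"type":"number"},"minItems":3,"maxItems":3}],"minItems":2,"maxItems":2},"minItems":1,"maxItems":8},"finger_gap":{"type":"number"},"force":{"type":"number"},"only":{"type":"string"},"quiet":{"type":"boolean"},"lines":{"type":"string"}},"required":["deltas"],"additionalProperties":false}. deltas is a list of rows, 1 to 8 of them, each written [[dx, dy, dz], [rx, ry, rz]]: dx, dy, dz in mm, then a rotation vector rx, ry, rz in rad; each row is the pose to reach, as a shift and turn from the pose commanded when the call began, along the tool's axes at that moment; what a row does not reach only later rows make up. A row lasts 1/10 s, in which the tool goes at most 50 mm and 0.15 rad, less where a joint would pass 70% of its speed; a pose out of reach is approached as far as the arm can. finger_gap is the opening from 0.0 (shut) to 1.0 (fully open), set as the call begins (left out keeps the last). The fingers move at their own pace and stop on an object; force is the grip in N (left out, the last holds). Time passes only in rows, so rows that do not move let the fingers close. The tool returns the time, the measured TCP pose, the force, the opening and the grip force at its end. only (a regular expression) keeps the lines of the reply that match it, lines (a string "A,B") keeps lines A to B, and quiet returns only ok. Input that does not fit is refused with a message, and nothing moves.
- ctrl.sense(): the state, without advancing time (a new reading comes with each control period).
- camrig.capture(name): name is "scene" or "top" or "wrist"; returns the picture (420x560x3 uint8, red, green, blue); there is no depth.
- camrig.calibration(name): a dict with "fx", "fy", "cx", "cy" (pixels), "distortion" ([k1, k2, p1, p2, k3] as OpenCV has them; the pictures are not rectified), "position" and "attitude" of the camera in the world. Camera axes: x right, y down, z forward; pixel columns grow to the right and rows downward; lengths in mm; the calibration is good to about 2 mm. A picture is of the moment at which its call begins: read the wrist's pose just before it. calibration takes no time and is no camera call; for the wrist camera it gives the pose at the moment of the call.
- ticket.finish_job(): hands the job in; it is judged then, once.
The state is a dict: "time_s": time; "joints": joint angles; "dq": joint speeds; "tau": joint torques, N m; "eef_pos": TCP position; "ee_rot": TCP orientation; "force": force on the tool from outside, world axes, zero at the start; "wrist_torque": the same for the moment, N m; "grip_width": opening from 0.0 (shut) to 1.0 (fully open); "grip_force": force on a finger pad.
Only numpy, scipy, OpenCV 4.12 (cv2) and the standard library are available. Lean on these libraries where they do the work, as an engineer would, in place of code of your own. Each camera call takes 0.05 s, during which the arm holds its last target. There are 200 camera calls.

## Working session

There is one attempt and no reset: what is moved stays moved. The work goes in short steps, Python scripts to look and compute and a tool call to move; the robot and the scene stay as the last step left them, time stands still between calls to the robot, and variables do not carry over. Pictures are saved under pics/ and viewed, at most 10 in all, crops included, and the job is handed in when it is done.

```bash
ls; mkdir -p pics; python3 - <<'E'
from rig import ctrl, camrig, ticket
import cv2,numpy as np
for n in ["scene","top"]:
    im=camrig.capture(n); cv2.imwrite(f"pics/{n}0.png",im[:,:,::-1]); c=camrig.calibration(n); print(n,c)
s=ctrl.sense();print(s)
E
```

```text
pics
rig.py
scene {'fx': 420.32053377551637, 'fy': 420.32053377551637, 'cx': 274.5066291105894, 'cy': 203.72003056245248, 'distortion': array([-0.02653792,  0.        ,  0.        ,  0.        ,  0.        ]), 'position': array([1218.29094575,  142.91233584,  746.3425177 ]), 'attitude': array([-0.26584   ,  0.66019215,  0.64650805, -0.27477764])}
top {'fx': 541.6420800355245, 'fy': 541.6420800355245, 'cx': 283.34804196188566, 'cy': 212.50300584587634, 'distortion': array([-0.15396017,  0.        ,  0.        ,  0.        ,  0.        ]), 'position': array([ 412.45644448,  156.11779709, 1368.51509429]), 'attitude': array([-0.03829046,  0.71505557, -0.69658817,  0.04465754])}
{'time_s': 0.1, 'joints': array([ 1.06358627e+00,  3.13385514e-01,  1.49835713e+00,  1.06476404e-05,
        1.33099446e+00, -2.23390039e-01]), 'dq': array([-8.38297023e-06,  4.53331494e-04, -1.52921305e-03, -5.11997508e-04,
        2.40321840e-03,  8.22242669e-04]), 'tau': array([ 2.20851121e-03, -4.12903440e+01, -2.60144019e+01, -2.02455308e-04,
        3.03422472e-03, -2.81279290e-05]), 'eef_pos': array([147.00220248, 503.96447352, 404.1980543 ]), 'ee_rot': array([-2.09244036e-04,  1.41435413e-01,  9.89947320e-01, -5.32617321e-04]), 'force': array([0.34888389, 0.33618897, 0.92316434]), 'wrist_torque': array([-0.0060162 ,  0.00386179,  0.0622576 ]), 'grip_force': 0.0, 'grip_width': 1.0013328656435567}
```

View pics/scene0.png

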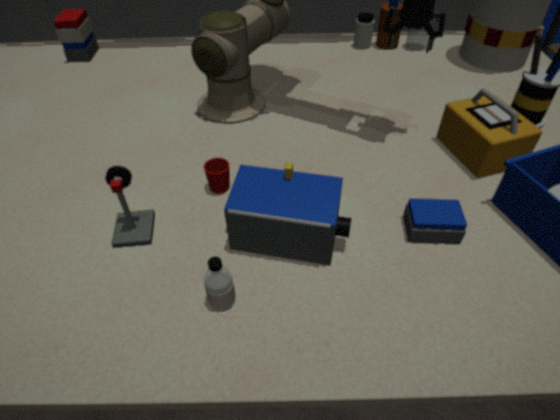

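View pics/top0.png

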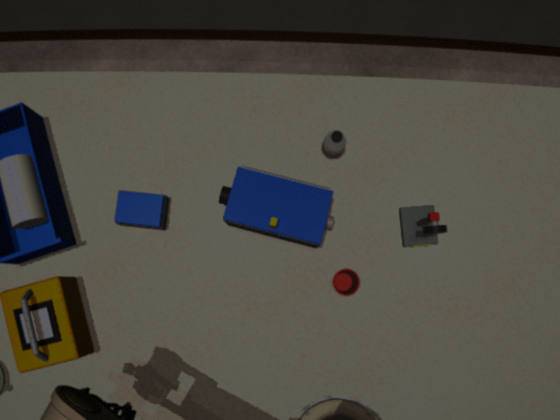

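```bash
cat > h.py <<'E'
import numpy as np,cv2
from rig import ctrl, camrig, ticket
from scipy.spatial.transform import Rotation as R
def rot(q): return R.from_quat(np.r_[q[1:],q[0]]).as_matrix()
def ray(c,p):
    K=np.array([[c['fx'],0,c['cx']],[0,c['fy'],c['cy']],[0,0,1]])
    u=cv2.undistortPoints(np.array([[p]],float),K,c['distortion'])[0,0]
    d=rot(c['attitude'])@np.r_[u,1]; return c['position'],d/np.linalg.norm(d)
def atz(c,p,z):
    o,d=ray(c,p); return o+d*(z-o[2])/d[2]
def tri(*cp):
    A=0;b=0;L=[ray(c,p) for c,p in cp]
    for o,d in L: M=np.eye(3)-np.outer(d,d); A=A+M; b=b+M@o
    x=np.linalg.solve(A,b); return x,[round(float(np.linalg.norm(np.cross(d,x-o))),1) for o,d in L]
def proj(c,X):
    K=np.array([[c['fx'],0,c['cx']],[0,c['fy'],c['cy']],[0,0,1]]); M=rot(c['attitude']).T
    return cv2.projectPoints(np.atleast_2d(X).astype(float),cv2.Rodrigues(M)[0],-M@c['position'],K,c['distortion'])[0][:,0]
def tool():
    s=ctrl.sense(); return s['eef_pos'],rot(s['ee_rot'])
E
python3 - <<'E'
import cv2,numpy as np
t=cv2.imread("pics/top0.png");s=cv2.imread("pics/scene0.png")
for n,im in(("t",t),("s",s)):
    h=cv2.cvtColor(im,cv2.COLOR_BGR2HSV)
    for nm,lo,hi in(("yel",(20,150,100),(35,255,255)),("blue",(110,150,60),(130,255,255)),("red",(0,180,80),(6,255,255))):
        m=cv2.inRange(h,lo,hi); k,_,st,ce=cv2.connectedComponentsWithStats(m)
        for i in range(1,k):
            if st[i,4]>15 and 80<ce[i][0]<470:
                cn=np.argwhere((_==i))[:,::-1].astype(np.float32); r=cv2.minAreaRect(cn)
                print(n,nm,ce[i].round(1),st[i,4],cv2.boxPoints(r).round(1).tolist())
a=cv2.resize(t[150:270,200:480],None,fx=2.8,fy=2.5,interpolation=2)
a=cv2.resize(t[195:260,390:460],(400,372),interpolation=2); b=cv2.resize(s[155:255,95:170],(300,400),interpolation=2)
a=cv2.copyMakeBorder(a,0,28,0,0,0); cv2.imwrite("pics/c1.png",cv2.convertScaleAbs(np.hstack([a,b]),alpha=2))
E
```

```text
t blue [278.3 204.9] 5272 [[222.89999389648438, 218.6999969482422], [236.60000610351562, 166.10000610351562], [333.29998779296875, 191.39999389648438], [319.6000061035156, 243.89999389648438]]
t blue [138.4 208.2] 1357 [[114.5, 221.60000610351562], [118.0, 190.1999969482422], [163.10000610351562, 195.1999969482422], [159.60000610351562, 226.60000610351562]]
t red [434.3 216.2] 59 [[430.0, 213.0], [438.0, 213.0], [438.0, 220.0], [430.0, 220.0]]
t red [342.  281.3] 241 [[331.5, 287.1000061035156], [335.3999938964844, 271.3999938964844], [352.3999938964844, 275.6000061035156], [348.3999938964844, 291.3999938964844]]
s yel [288.5 165.7] 33 [[286.0, 163.0], [291.0, 163.0], [291.0, 168.0], [286.0, 168.0]]
s blue [283.  192.6] 2137 [[225.0, 208.1999969482422], [230.6999969482422, 163.8000030517578], [341.5, 178.10000610351562], [335.79998779296875, 222.5]]
s blue [436.5 211. ] 579 [[408.29998779296875, 223.89999389648438], [409.1000061035156, 198.89999389648438], [465.70001220703125, 200.6999969482422], [465.0, 225.60000610351562]]
s blue [332.2 220.7] 31 [[324.0, 221.0], [336.5, 215.8000030517578], [339.0, 221.8000030517578], [326.5, 227.0]]
s red [114.6 183. ] 45 [[109.69999694824219, 185.89999389648438], [110.30000305175781, 179.89999389648438], [120.19999694824219, 181.0], [119.5999984741211, 187.0]]
```

View pics/c1.png

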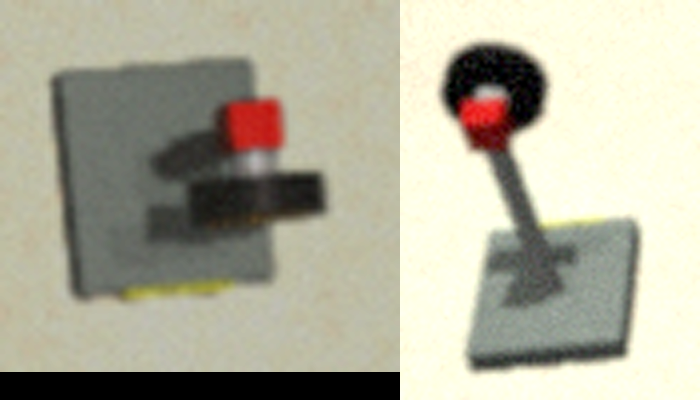

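```bash
python3 - <<'E'
from h import *
from scipy.optimize import least_squares
t=camrig.calibration("top");s=camrig.calibration("scene")
print("block",tri((t,(274,221.5)),(s,(288.5,166.5))))
print("flap",[atz(t,p,131).round(0).tolist() for p in [(222.9,218.7),(236.6,166.1),(333.3,191.4),(319.6,243.9)]])
print("flap s",[atz(s,p,131).round(0).tolist() for p in [(225.,208.2),(230.7,163.8),(341.5,178.1),(335.8,222.5)]])
sc=400/70; tp=lambda x,y:(x/sc+390,y/sc+195); sp=lambda x,y:((x-400)/4+95,y/4+155)
P=lambda x,y,z:np.array([x,y,z])
obs=[]
for x,y,p in((-20,45,(82,296)),(-20,-45,(272,278)),(80,45,(66,75)),(80,-45,(252,61))): obs.append((t,P(x,y,18),tp(*p)))
for x,y,p in((80,45,(624,350)),(80,-45,(474,352)),(-20,45,(634,222)),(-20,-45,(492,234))): obs.append((s,P(x,y,18),sp(*p)))
obs.append((s,P(16,0,150),sp(497,88)))
obs.append((t,P(8,0,177),tp(256,190)))
def w(v,X): c,q=np.cos(v[2]),np.sin(v[2]); return np.array([v[0]+c*X[0]-q*X[1],v[1]+q*X[0]+c*X[1],X[2]])
f=lambda v:np.concatenate([proj(c,w(v,X))[0]-p for c,X,p in obs])
for yaw in(0,):
    r=least_squares(f,[400,-250,yaw],loss='soft_l1',x_scale=[1,1,.01]); print(r.x,f(r.x).reshape(-1,2).round(1).tolist())
tb=[atz(t,p,65) for p in((114.5,221.6),(118,190.2),(163.1,195.2),(159.6,226.6))];print("tip",np.array(tb).round())
print("cup",atz(t,(343,281),60),"bottle",atz(t,(336,136),130))
E
```

```text
block (array([533.17776682, 168.96621049, 170.91051655]), [1.6, 1.6])
flap [[540.0, 285.0, 131.0], [664.0, 258.0, 131.0], [611.0, 32.0, 131.0], [488.0, 62.0, 131.0]]
flap s [[614.0, 37.0, 131.0], [471.0, 40.0, 131.0], [529.0, 287.0, 131.0], [660.0, 259.0, 131.0]]
[ 5.18353430e+02 -1.99024778e+02  1.05293024e-01] [[-1.8, -0.3], [-0.4, -0.1], [-3.0, -0.9], [-1.2, -1.2], [-0.3, -4.3], [-2.7, -0.8], [0.8, -3.3], [-0.8, -2.7], [-0.7, 1.3], [2.2, 0.2]]
tip [[533. 559.  65.]
 [611. 555.  65.]
 [601. 441.  65.]
 [524. 446.  65.]]
cup [404.57577107  -1.67652208  60.        ] bottle [743.29845145  27.50027523 130.        ]
```

```bash
cat >> h.py <<'E'
def go(pos,yd=None,g=155):
    """rows target so grasp point is at pos, tool down, tool y along yd"""
    p,M=tool(); z=np.array([0,0,-1.]); 
    y=M[:,1].copy() if yd is None else np.r_[yd,0.].astype(float)
    y[2]=0; y/=np.linalg.norm(y)
    N=np.c_[np.cross(y,z),y,z]
    d=M.T@(np.array(pos)-g*z-p); r=R.from_matrix(M.T@N).as_rotvec()
    print("go",d.round(1).tolist(),r.round(3).tolist())
E
python3 - <<'E'
from h import *
p,M=tool();c=camrig.calibration("wrist");print(c,M.T@(c['position']-p),(M.T@rot(c['attitude'])).round(2))
go((500,170,270),(.228,.973))
E
```

```text
{'fx': 334.06259888504326, 'fy': 334.06259888504326, 'cx': 276.24345808081125, 'cy': 205.92146789966043, 'distortion': array([-0.03621711,  0.        ,  0.        ,  0.        ,  0.        ]), 'position': array([ 69.62503737, 526.92859259, 373.65692455]), 'attitude': array([0.12730288, 0.79018158, 0.59205123, 0.09424638])} [80.70398864  0.41167789 30.56196639] [[-0.   -0.95 -0.31]
 [ 1.   -0.   -0.  ]
 [ 0.   -0.31  0.95]]
go [-432.4, -221.8, -20.7] [-0.001, -0.0, -0.054]
```

Emit:
move_tool(deltas=[[[-30,-15,0],[0,0,0]],[[-75,-38,0],[0,0,0]],[[-120,-61,-5],[0,0,0]],[[-165,-84,-5],[0,0,-0.02]],[[-210,-107,-10],[0,0,-0.03]],[[-255,-130,-10],[0,0,-0.04]],[[-300,-153,-15],[0,0,-0.05]],[[-340,-175,-20],[0,0,-0.054]]])

```text
time_s: 0.9
eef_pos: [425.6, 239.1, 424.6]
ee_rot: [-0.0, 0.115, 0.993, -0.0]
force: [-0.3, 0.2, -0.2]
grip_width: 0.997
grip_force: 0.0
```

Emit:
move_tool(deltas=[[[-40,-20,0],[0,0,0]],[[-75,-37,0],[0,0,0]],[[-92,-47,0],[0,0,0]],[[-92,-47,0],[0,0,0]],[[-92,-47,0],[0,0,0]]])

```text
time_s: 1.4
eef_pos: [502.7, 174.7, 424.4]
ee_rot: [-0.001, 0.115, 0.993, 0.0]
force: [-0.3, 0.9, -0.9]
grip_width: 0.999
grip_force: 0.0
```

```bash
python3 - <<'E'
from h import *
import json
c=camrig.calibration("wrist");im=camrig.capture("wrist");cv2.imwrite("pics/w0.png",im[:,:,::-1]);print(tool()[0])
json.dump({k:np.array(v).tolist() for k,v in c.items()},open("w0.json","w"))
go((533,169,160),(.228,.973))
E
```

```text
[502.45825664 175.02142112 424.65777643]
go [-31.2, 1.0, 109.6] [0.0, -0.001, 0.001]
```

View pics/w0.png

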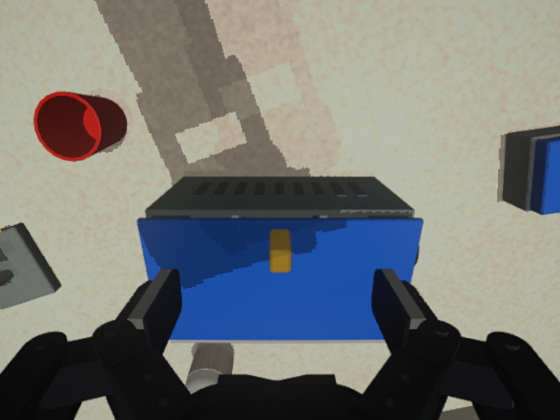

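```bash
cat > fit.py <<'E'
from h import *
from scipy.optimize import least_squares
def box(v,X):
    c,q=np.cos(v[2]),np.sin(v[2]); return np.array([v[0]+c*X[0]-q*X[1],v[1]+q*X[0]+c*X[1],X[2]])
def flap(v,X):
    c,q=np.cos(v[3]),np.sin(v[3]); x,y,z=X
    return box(v,(65+c*x+q*z,y,126.5-q*x+c*z))
def solve(obs,v0):
    def f(v): return np.concatenate([(proj(c,fn(v,X))[0]-p)*w for c,fn,X,p,w in obs])
    r=least_squares(f,v0,loss='soft_l1',x_scale=[1,1,.01,.01]); return r.x,f(r.x).reshape(-1,2).round(1).tolist()
E
python3 - <<'E'
from fit import *
import json
w={k:np.array(v) for k,v in json.load(open("w0.json")).items()}
t=camrig.calibration("top");s=camrig.calibration("scene")
im=cv2.imread("pics/w0.png");hs=cv2.cvtColor(im,cv2.COLOR_BGR2HSV)
m=cv2.inRange(hs,(12,120,60),(35,255,255))[225:280,260:300];yy,xx=np.nonzero(m);print("blk",xx.min()+260,xx.max()+261,yy.min()+225,yy.max()+226)
print(hs[226:276,281,2].tolist())
for col in(200,330):
    b=cv2.inRange(hs,(105,120,30),(130,255,255))[:,col]; i=np.nonzero(b)[0]; print(col,i.min(),i.max())
obs=[(w,flap,(-130,-115,6),(137.5,218.5),1),(w,flap,(-130,115,6),(423,218.5),1),(w,box,(-65,-115,0),(186,178),1),(w,box,(-65,115,0),(376,178),1),
(w,flap,(-123,-8,6),(270.5,230),1),(w,flap,(-123,8,6),(290,230),1),(w,flap,(-103,-8,40),(270,273),1),(w,flap,(-103,8,40),(292,273),1),
(w,flap,(0,0,6),(281,341),(.2,1))]
print(solve(obs,[575,160,-.23,0.05]))
E
```

```text
blk 270 291 230 272
[95, 96, 95, 70, 81, 88, 89, 89, 89, 90, 90, 90, 90, 91, 91, 92, 91, 91, 91, 91, 91, 91, 92, 100, 114, 126, 131, 133, 132, 132, 142, 149, 148, 148, 148, 148, 148, 148, 147, 147, 147, 146, 146, 146, 147, 136, 114, 158, 169, 169]
200 218 339
330 218 339
(array([ 5.79072463e+02,  1.60512304e+02, -2.30433690e-01,  8.56410448e-02]), [[0.3, 1.6], [0.3, 1.6], [-1.7, -0.4], [-1.9, -0.4], [0.2, -2.0], [0.5, -2.0], [0.2, -0.0], [-0.2, -0.0], [-0.2, 1.6]])
```

Emit:
move_tool(deltas=[[[-8,0,15],[0,0,0]],[[-16,0,35],[0,0,0]],[[-20,0,50],[0,0,0]],[[-20,0,50],[0,0,0]],[[-20,0,50],[0,0,0]]])

```text
time_s: 1.95
eef_pos: [522.6, 170.0, 374.6]
ee_rot: [-0.0, 0.114, 0.993, -0.0]
force: [-0.0, 0.4, 0.6]
grip_width: 0.997
grip_force: 0.0
```

```bash
python3 - <<'E'
from fit import *
import json
w0={k:np.array(v) for k,v in json.load(open("w0.json")).items()}
w=camrig.calibration("wrist");im=camrig.capture("wrist")[:,:,::-1].copy();cv2.imwrite("pics/w1.png",im)
hs=cv2.cvtColor(im,cv2.COLOR_BGR2HSV);m=cv2.inRange(hs,(12,120,60),(35,255,255));m[:150]=0
k,l,st,ce=cv2.connectedComponentsWithStats(m);i=1+np.argmax(st[1:,4]);x,y,a,h=st[i,:4];print(x,x+a,y,y+h)
b=y+h-4
r=np.nonzero(l[b]==i)[0];print(r.min(),r.max()+1)
for p0,p1 in(((270,273),(r.min(),y+h)),((291.5,273),(r.max()+1,y+h)),((270.5,230),(np.nonzero(l[y+3]==i)[0].min(),y)),((290,230),(np.nonzero(l[y+3]==i)[0].max()+1,y))): print(tri((w0,p0),(w,p1)))
v=[579.1,160.5,-.2304,.0856]
for X in((-103,-8,40),(-103,8,40),(-123,-8,6),(-123,8,6)): print(flap(v,X).round(1))
go(flap(v,(-113,0,31)),(.2284,.9736))
E
```

```text
268 295 230 284
269 294
(array([552.17304944, 158.37153144, 160.20681331]), [0.2, 0.2])
(array([558.29034294, 173.96478158, 156.1365197 ]), [0.4, 0.4])
(array([521.64041772, 165.69084814, 147.41969304]), [0.0, 0.0])
(array([536.74047633, 179.34862435, 119.20433919]), [0.0, 0.0])
[544.  160.5 175.2]
[547.6 176.1 175.2]
[521.7 165.7 143. ]
[525.4 181.3 143. ]
go [-12.2, 3.7, 53.1] [0.0, 0.001, 0.001]
```

```bash
python3 - <<'E'
from fit import *
import json
w0={k:np.array(v) for k,v in json.load(open("w0.json")).items()}
w=camrig.calibration("wrist")
im=cv2.imread("pics/w1.png");hs=cv2.cvtColor(im,cv2.COLOR_BGR2HSV)
bl=cv2.inRange(hs,(105,120,30),(130,255,255));n=[]
for col in(200,330):
    i=np.nonzero(bl[:,col])[0];print(col,i.min(),i.max());n.append(i.min())
r=np.nonzero(bl[n[0]+4])[0];r=r[(r>60)&(r<520)];print(r.min(),r.max())
o=[(w0,flap,(-130,-115,6),(137.5,218.5),1),(w0,flap,(-130,115,6),(423,218.5),1),(w0,box,(-65,-115,0),(186,178),1),(w0,box,(-65,115,0),(376,178),1),
(w0,flap,(-123,-8,6),(270.5,230),1),(w0,flap,(-123,8,6),(290,230),1),(w0,flap,(-103,-8,40),(270,273),1),(w0,flap,(-103,8,40),(291.5,273),1),(w0,flap,(0,0,6),(281,340),(.0,1)),
(w,flap,(-103,-8,40),(268.5,284),1),(w,flap,(-103,8,40),(294.5,284),1),(w,flap,(-123,-8,6),(269,230),1),(w,flap,(-123,8,6),(292,230),1),(w,flap,(-130,-115,6),(r.min(),n[0]),1),(w,flap,(-130,115,6),(r.max()+1,n[0]),1)]
v,res=solve(o,[579,160,-.23,.08]);print(v,res)
go(flap(v,(-113,0,31)),(np.sin(-v[2]),np.cos(v[2])))
E
```

```text
200 215 361
330 215 361
102 459
[ 5.78526095e+02  1.60377589e+02 -2.30546877e-01  9.12746982e-02] [[-0.4, 1.4], [0.5, 1.4], [-1.9, -0.8], [-2.0, -0.8], [-0.1, -2.1], [0.2, -2.1], [-0.2, 0.1], [-0.0, 0.1], [-0.0, 2.2], [-0.6, 0.1], [1.1, 0.1], [-0.2, -3.5], [1.6, -3.5], [0.8, 1.6], [-0.6, 1.7]]
go [-11.9, 3.4, 52.5] [0.0, 0.001, 0.001]
```

Emit:
move_tool(deltas=[[[-5,1.5,15],[0,0,0]],[[-10,3.5,35],[0,0,0]],[[-12,3.5,49],[0,0,0]],[[-12,3.5,53],[0,0,0]],[[-12,3.5,53],[0,0,0]]])

```text
time_s: 2.5
eef_pos: [535.2, 170.2, 321.2]
ee_rot: [-0.0, 0.115, 0.993, -0.0]
force: [-0.1, 0.6, 0.7]
grip_width: 1.001
grip_force: 0.0
```

Emit:
move_tool(deltas=[[[0,0,0],[0,0,0]],[[0,0,0],[0,0,0]],[[0,0,0],[0,0,0]],[[0,0,0],[0,0,0]],[[0,0,0],[0,0,0]],[[0,0,0],[0,0,0]]], finger_gap=0.0, force=30)

```text
time_s: 3.1
eef_pos: [535.2, 170.0, 321.8]
ee_rot: [-0.0, 0.115, 0.993, -0.0]
force: [-1.5, -2.5, 2.5]
grip_width: 0.181
grip_force: 35.6
```

```bash
python3 - <<'E'
from fit import *
v=[578.5,160.4,-.2305,.0913]
p,M=tool();g=p+155*M[:,2];print(g,flap(v,(-113,0,31)))
for th in np.arange(.25,1.85,.15):
    print(round(th,2),(M.T@(flap(v[:3]+[th],(-113,0,31))-flap(v,(-113,0,31)))).round(1))
E
```

```text
[535.15009406 169.95743497 166.8363054 ] [534.97930096 170.61303881 167.67345942]
0.25 [ -7.9  -0.  -16.8]
0.4 [-17.7  -0.  -31.4]
0.55 [-29.6  -0.  -44.3]
0.7 [-43.2  -0.1 -55.3]
0.85 [-58.4  -0.1 -64.2]
1.0 [-74.7  -0.1 -70.7]
1.15 [-91.8  -0.1 -74.6]
1.3 [-1.093e+02 -1.000e-01 -7.600e+01]
1.45 [-1.269e+02 -1.000e-01 -7.480e+01]
1.6 [-1.44e+02 -1.00e-01 -7.09e+01]
1.75 [-1.603e+02 -1.000e-01 -6.450e+01]
```

Emit:
move_tool(deltas=[[[-3.5,0,-8],[0,0,0]],[[-8,0,-17],[0,0,0]],[[-12.5,0,-24],[0,0,0]],[[-17.7,0,-31.4],[0,0,0]],[[-23.5,0,-38],[0,0,0]],[[-29.6,0,-44.3],[0,0,0]],[[-36,0,-50],[0,0,0]],[[-43.2,0,-55.3],[0,0,0]]])

```text
time_s: 3.9
eef_pos: [577.8, 160.1, 377.4]
ee_rot: [-0.0, 0.115, 0.993, -0.0]
force: [-1.9, -3.5, -6.4]
grip_width: 0.177
grip_force: 31.6
```

Emit:
move_tool(deltas=[[[-7.5,0,-4.5],[0,0,0]],[[-15.2,0,-8.9],[0,0,0]],[[-23,0,-12.5],[0,0,0]],[[-31.5,0,-15.4],[0,0,0]],[[-40,0,-17.7],[0,0,0]],[[-48.6,0,-19.3],[0,0,0]],[[-57,0,-20.4],[0,0,0]],[[-66,0,-20.7],[0,0,0]]])

```text
time_s: 4.7
eef_pos: [642.0, 145.0, 398.4]
ee_rot: [-0.0, 0.115, 0.993, -0.0]
force: [-4.6, -2.7, -3.1]
grip_width: 0.179
grip_force: 30.2
```

Emit:
move_tool(deltas=[[[-9,0,0],[0,0,0]],[[-17.6,0,1.2],[0,0,0]],[[-26,0,3],[0,0,0]],[[-34.7,0,5.1],[0,0,0]],[[-43,0,8],[0,0,0]],[[-51,0,11.5],[0,0,0]],[[-51,0,11.5],[0,0,0]],[[-51,0,11.5],[0,0,0]]])

```text
time_s: 5.5
eef_pos: [691.4, 133.4, 387.6]
ee_rot: [0.002, 0.115, 0.993, -0.0]
force: [1.3, -5.2, 2.8]
grip_width: 0.182
grip_force: 30.6
```

Emit:
move_tool(deltas=[[[0,0,0],[0,0,0]],[[0,0,0],[0,0,0]],[[0,0,0],[0,0,0]],[[0,0,-5],[0,0,0]],[[0,0,-20],[0,0,0]],[[0,0,-40],[0,0,0]],[[0,0,-60],[0,0,0]],[[0,0,-70],[0,0,0]]], finger_gap=0.8)

```text
time_s: 6.3
eef_pos: [690.9, 133.9, 458.6]
ee_rot: [0.002, 0.115, 0.993, 0.0]
force: [0.8, 0.4, 0.1]
grip_width: 0.801
grip_force: 0.0
```

Emit:
move_tool(deltas=[[[0,0,0],[0,0,0]],[[20,0,0],[0,0,0]],[[50,0,0],[0,0,0]],[[90,0,0],[0,0,0]],[[130,0,0],[0,0,0]],[[160,0,0],[0,0,0]],[[170,0,0],[0,0,0]],[[170,0,0],[0,0,0]]])

```text
time_s: 7.1
eef_pos: [525.1, 172.8, 456.1]
ee_rot: [-0.0, 0.114, 0.993, -0.0]
force: [0.9, 0.1, 0.0]
grip_width: 0.799
grip_force: 0.0
```

```bash
python3 - <<'E'
from h import *
import json
c=camrig.calibration("wrist");im=camrig.capture("wrist");cv2.imwrite("pics/w2.png",im[:,:,::-1])
json.dump({k:np.array(v).tolist() for k,v in c.items()},open("w2.json","w"))
E
```

```text
(no output)
```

View pics/w2.png

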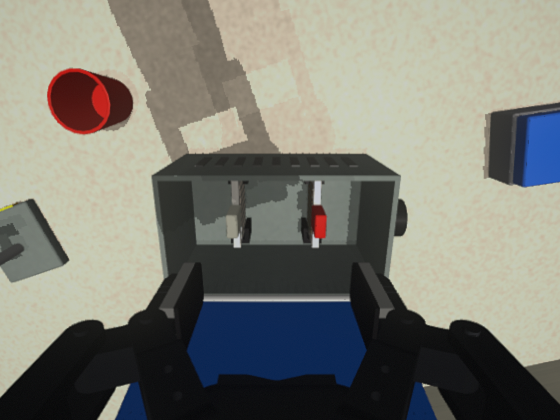

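```bash
python3 - <<'E'
from fit import *
import json
w={k:np.array(v) for k,v in json.load(open("w2.json")).items()}
im=cv2.imread("pics/w2.png");hs=cv2.cvtColor(im,cv2.COLOR_BGR2HSV)
m=cv2.inRange(hs,(0,150,60),(6,255,255))|cv2.inRange(hs,(174,150,60),(180,255,255));m[:,:300]=0
yy,xx=np.nonzero(m);print(xx.min(),xx.max()+1,yy.min(),yy.max()+1)
for r in range(yy.min(),yy.max()+1,3): a=np.nonzero(m[r])[0];print(r,a.min(),a.max(),hs[r,a,2].tolist())
v=[578.5,160.4,-.2305,.0913]
for y in(39,51):
  for x in(-21,5):
    for z in(111,75): print(x,y,z,proj(w,box(v,(x,y,z))).round(1).tolist())
print(proj(w,[box(v,(-65,-115,126)),box(v,(-65,115,126))]).round(1))
go(box(v,(-8,45,160)),(np.sin(-v[2]),np.cos(v[2])))
E
```

```text
312 326 206 239
206 312 320 [66, 71, 73, 74, 73, 74, 74, 75, 75]
209 312 322 [63, 67, 70, 72, 72, 74, 75, 75, 75, 76, 76]
212 312 323 [61, 63, 67, 71, 73, 73, 75, 75, 76, 75, 77, 77]
215 312 325 [62, 61, 64, 94, 136, 147, 145, 145, 146, 146, 146, 145, 143, 141]
218 312 325 [60, 61, 75, 125, 181, 200, 200, 199, 199, 199, 199, 199, 200, 192]
221 312 325 [60, 61, 87, 141, 184, 199, 199, 199, 199, 199, 198, 199, 198, 183]
224 312 325 [60, 61, 91, 145, 181, 199, 200, 199, 199, 199, 199, 199, 195, 168]
227 312 325 [60, 60, 97, 157, 189, 199, 199, 199, 198, 199, 199, 199, 194, 164]
230 313 325 [62, 101, 164, 191, 199, 199, 199, 199, 198, 199, 199, 191, 155]
233 314 325 [107, 168, 194, 198, 198, 197, 198, 197, 197, 196, 190, 154]
236 315 324 [171, 193, 197, 197, 197, 197, 196, 196, 196, 189]
-21 39 111 [[315.2, 216.3]]
-21 39 75 [[311.7, 205.1]]
5 39 111 [[314.3, 240.1]]
5 39 75 [[310.9, 227.0]]
-21 51 111 [[327.2, 216.3]]
-21 51 75 [[322.5, 205.1]]
5 51 111 [[326.0, 240.1]]
5 51 75 [[321.5, 227.0]]
[[151.7 176.9]
 [401.  177. ]]
go [-45.9, 45.3, 140.9] [-0.0, -0.0, 0.001]
```

Emit:
move_tool(deltas=[[[-10,10,20],[0,0,0]],[[-25,25,50],[0,0,0]],[[-38,38,85],[0,0,0]],[[-45,45,115],[0,0,0]],[[-45,45,136],[0,0,0]],[[-45,45,141],[0,0,0]],[[-45,45,141],[0,0,0]],[[-45,45,141],[0,0,0]]], finger_gap=0.6)

```text
time_s: 7.95
eef_pos: [580.3, 205.8, 316.3]
ee_rot: [0.001, 0.115, 0.993, 0.0]
force: [-0.2, 0.9, 0.2]
grip_width: 0.596
grip_force: 0.0
```

```bash
python3 - <<'E'
from fit import *
import json
w0={k:np.array(v) for k,v in json.load(open("w2.json")).items()}
w=camrig.calibration("wrist");im=camrig.capture("wrist")[:,:,::-1];hs=cv2.cvtColor(im,cv2.COLOR_BGR2HSV)
cv2.imwrite("pics/w3.png",im)
v=[578.5,160.4,-.2305,.0913]
for X in((-21,39,111),(-21,51,111),(5,39,111),(5,51,111)): print(proj(w,box(v,X)).round(1).tolist())
m=cv2.inRange(hs,(0,150,120),(6,255,255))|cv2.inRange(hs,(174,150,120),(180,255,255));
k,l,st,ce=cv2.connectedComponentsWithStats(m)
for i in range(1,k):
    if st[i,4]>100: print(st[i],ce[i])
i=[i for i in range(1,k) if st[i,4]>100 and 200<ce[i][0]<360]
if i:
    c=st[i[0]];print("top centre",tri((w0,(320.2,227)),(w,(c[0]+c[2]/2,c[1]+c[3]/2))))
print(box(v,(-8,45,111)))
go(box(v,(-8,45,97)),(np.sin(-v[2]),np.cos(v[2])))
E
```

```text
[[265.6, 223.4]]
[[287.0, 223.4]]
[[266.1, 264.8]]
[[286.6, 264.8]]
[267 221  18  40 716] [275.5 240.5]
top centre (array([580.73627528, 205.97202187, 107.25856651]), [0.3, 0.3])
[580.99247649 206.03756743 111.        ]
go [-0.6, 0.3, 64.6] [0.001, 0.002, 0.0]
```

Emit:
move_tool(deltas=[[[0,0,15],[0,0,0]],[[0,0,35],[0,0,0]],[[0,0,50],[0,0,0]],[[0,0,60],[0,0,0]],[[0,0,63],[0,0,0]],[[0,0,63],[0,0,0]]])

```text
time_s: 8.6
eef_pos: [579.9, 206.0, 252.7]
ee_rot: [0.0, 0.115, 0.993, 0.0]
force: [0.8, -0.4, 0.7]
grip_width: 0.602
grip_force: 0.0
```

Emit:
move_tool(deltas=[[[0,0,0],[0,0,0]],[[0,0,0],[0,0,0]],[[0,0,0],[0,0,0]],[[0,0,0],[0,0,0]],[[0,0,0],[0,0,0]],[[0,0,0],[0,0,0]]], finger_gap=0.0, force=60)

```text
time_s: 9.2
eef_pos: [579.9, 206.0, 252.9]
ee_rot: [0.001, 0.115, 0.993, 0.0]
force: [0.1, -1.0, 5.9]
grip_width: 0.132
grip_force: 59.4
```

Emit:
move_tool(deltas=[[[0,0,-5],[0,0,0]],[[0,0,-12],[0,0,0]],[[0,0,-20],[0,0,0]],[[0,0,-30],[0,0,0]],[[0,0,-40],[0,0,0]],[[0,0,-50],[0,0,0]],[[0,0,-60],[0,0,0]],[[0,0,-70],[0,0,0]]])

```text
time_s: 10.0
eef_pos: [579.7, 206.0, 323.2]
ee_rot: [0.0, 0.115, 0.993, 0.0]
force: [0.2, -0.2, -0.3]
grip_width: 0.13
grip_force: 58.6
```

Emit:
move_tool(deltas=[[[0,0,-15],[0,0,0]],[[0,0,-30],[0,0,0]],[[0,0,-45],[0,0,0]],[[0,0,-60],[0,0,0]],[[0,0,-75],[0,0,0]],[[0,0,-85],[0,0,0]],[[0,0,-90],[0,0,0]],[[0,0,-90],[0,0,0]]])

```text
time_s: 10.8
eef_pos: [579.8, 206.0, 412.6]
ee_rot: [0.0, 0.115, 0.993, 0.0]
force: [-0.5, 1.0, -2.1]
grip_width: 0.13
grip_force: 58.6
```

```bash
python3 - <<'E'
from h import *
im=camrig.capture("wrist")[:,:,::-1];s=camrig.capture("scene")[:,:,::-1]
cv2.imwrite("pics/w4.png",np.hstack([cv2.resize(im,(400,300)),cv2.resize(s[40:310,60:420],(400,300))]))
E
```

```text
(no output)
```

View pics/w4.png

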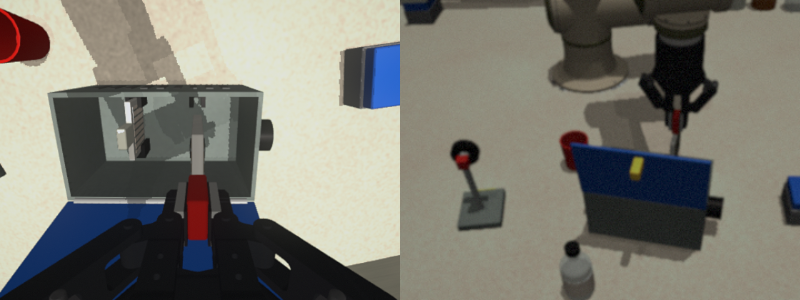

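Emit:
move_tool(deltas=[[[4,-20,0],[0,0,0]],[[12,-60,0],[0,0,0]],[[22,-105,0],[0,0,0]],[[31,-150,0],[0,0,0]],[[40,-195,0],[0,0,0]],[[50,-240,0],[0,0,0]],[[58,-285,0],[0,0,0]],[[66,-325,0],[0,0,0]]])

```text
time_s: 11.7
eef_pos: [440.3, -97.0, 411.7]
ee_rot: [-0.0, 0.115, 0.993, 0.0]
force: [0.5, -0.5, -0.8]
grip_width: 0.13
grip_force: 58.6
```

Emit:
move_tool(deltas=[[[5,-20,0],[0,0,0]],[[6,-27,0],[0,0,0]],[[6,-27,0],[0,0,0]],[[6,-27,0],[0,0,0]],[[6,-27,0],[0,0,0]]])

```text
time_s: 12.2
eef_pos: [429.9, -119.5, 412.1]
ee_rot: [-0.0, 0.114, 0.993, 0.0]
force: [0.7, -0.4, -1.7]
grip_width: 0.13
grip_force: 58.8
```

```bash
python3 - <<'E'
from h import *
import json
c=camrig.calibration("wrist");im=camrig.capture("wrist");cv2.imwrite("pics/w5.png",im[:,:,::-1])
json.dump({k:np.array(v).tolist() for k,v in c.items()},open("w5.json","w"))
E
```

```text
(no output)
```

View pics/w5.png

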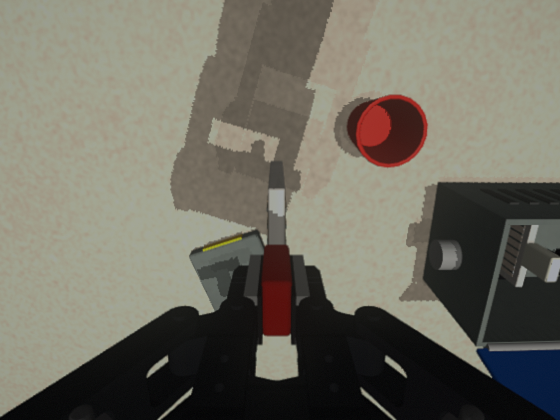

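Emit:
move_tool(deltas=[[[0,-8,0],[0,0,0.1]],[[-2,-18,0],[0,0,0.24]],[[-4,-30,0],[0,0,0.38]],[[-5,-42,0],[0,0,0.52]],[[-6,-52,0],[0,0,0.66]],[[-8,-62,0],[0,0,0.8]],[[-9,-70,0],[0,0,0.94]],[[-9,-75,0],[0,0,1.06]]])

```text
time_s: 13.05
eef_pos: [421.5, -195.4, 412.1]
ee_rot: [-0.0, 0.603, 0.798, 0.0]
force: [-0.6, 0.3, -0.5]
grip_width: 0.132
grip_force: 58.8
```

Emit:
move_tool(deltas=[[[0,0,0],[0,0,0.1]],[[0,0,0],[0,0,0.175]],[[0,0,0],[0,0,0.175]],[[0,0,0],[0,0,0.175]],[[0,0,0],[0,0,0.175]]])

```text
time_s: 13.55
eef_pos: [421.3, -195.2, 412.2]
ee_rot: [-0.0, 0.668, 0.744, 0.0]
force: [0.2, -0.5, -2.5]
grip_width: 0.129
grip_force: 58.8
```

```bash
python3 - <<'E'
from h import *
import json
c=camrig.calibration("wrist");im=camrig.capture("wrist");cv2.imwrite("pics/w6.png",im[:,:,::-1])
json.dump({k:np.array(v).tolist() for k,v in c.items()},open("w6.json","w"))
E
```

```text
(no output)
```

View pics/w6.png

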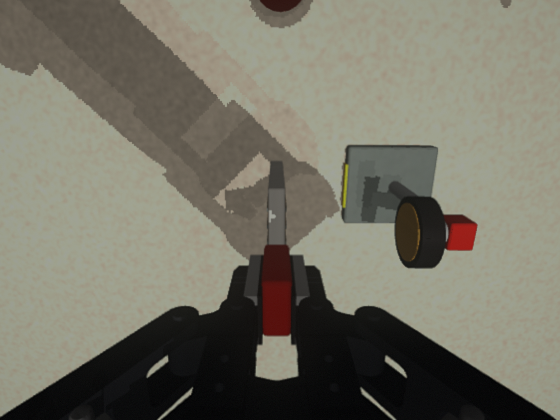

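```bash
python3 - <<'E'
from fit import *
import json
w={k:np.array(v) for k,v in json.load(open("w6.json")).items()}
s=camrig.calibration("scene");t=camrig.calibration("top")
im=cv2.imread("pics/w6.png");hs=cv2.cvtColor(im,cv2.COLOR_BGR2HSV)
print(hs[232,407],hs[180,400])
m=cv2.inRange(hs,(8,90,50),(30,255,255));m[:,:385]=0;m[:,425:]=0;m[:190]=0;m[270:]=0
yy,xx=np.nonzero(m);e=cv2.fitEllipse(cv2.convexHull(np.c_[xx,yy].astype(np.int32)));print(e,xx.min(),xx.max(),yy.min(),yy.max())
g=cv2.inRange(im[:,:,1],60,115)&cv2.inRange(hs[:,:,1],0,60);g[:,:330]=0;g[:140]=0;g[240:]=0;g[:,442:]=0
yy,xx=np.nonzero(g);q=np.c_[xx,yy]
C=[tuple(q[np.argmax(q@np.array(d))]) for d in((-1,-1),(1,-1),(1,1),(-1,1))];print(C)
C=[(347,146),(437,147),(434,222.5),(343,221)]
o=[(w,box,(-20,-45,18),C[0],1),(w,box,(80,-45,18),C[1],1),(w,box,(80,45,18),C[2],.5),(w,box,(-20,45,18),C[3],1),(w,box,(0,0,150),e[0],2)]
# camera looks to -y; image up = -? determine by trying both
for sgn in(1,-1):
    oo=[(c,f,(X[0],sgn*X[1],X[2]),p,k) for c,f,X,p,k in o]
    v,r=solve(oo,[518,-199,.1,0]);print(sgn,v,r)
    K=[proj(w,box(v,(0,22*np.cos(a),150+22*np.sin(a))))[0] for a in np.arange(0,6.28,.2)];print(cv2.fitEllipse(np.array(K,np.float32)))
E
```

```text
[ 18 130  53] [56 18 97]
((407.62213134765625, 232.06256103515625), (23.404211044311523, 58.235965728759766), 178.498291015625) 396 419 204 260
[(np.int64(347), np.int64(145)), (np.int64(436), np.int64(147)), (np.int64(441), np.int64(210)), (np.int64(330), np.int64(216))]
1 [ 5.21317023e+02 -2.00883334e+02  2.88471569e-01  0.00000000e+00] [[4.0, 80.2], [-0.8, 64.6], [-0.3, -44.1], [-1.3, -70.4], [0.2, -0.1]]
((408.5711975097656, 232.20184326171875), (18.369163513183594, 59.130367279052734), 167.5104217529297)
-1 [ 5.20863485e+02 -2.00811316e+02  1.15579698e-01  0.00000000e+00] [[1.4, 0.6], [2.4, -0.8], [-2.7, 0.3], [0.9, 3.0], [-0.9, -0.4]]
((408.14605712890625, 232.0447540283203), (22.634374618530273, 58.763092041015625), 177.5851287841797)
```

```bash
python3 - <<'E'
from h import *
go((478.8,-205.6,363-155),(np.cos(.11),np.sin(.11)))
E
```

```text
go [-16.5, 56.1, 49.2] [-0.0, -0.0, -0.002]
```

Emit:
move_tool(deltas=[[[-4,8,8],[0,0,0]],[[-8,18,18],[0,0,0]],[[-12,30,30],[0,0,0]],[[-16,42,40],[0,0,0]],[[-16.5,51,46],[0,0,0]],[[-16.5,56,49],[0,0,0]],[[-16.5,56,49],[0,0,0]],[[-16.5,56,49],[0,0,0]]])

```text
time_s: 14.4
eef_pos: [478.5, -205.8, 363.5]
ee_rot: [0.0, 0.669, 0.744, -0.0]
force: [-0.0, -0.6, -1.6]
grip_width: 0.128
grip_force: 58.8
```

```bash
python3 - <<'E'
from h import *
go((478.8,-205.6,363-155),(np.cos(.11),np.sin(.11)))
im=camrig.capture("wrist")[:,:,::-1];s=camrig.capture("scene")[:,:,::-1];t=camrig.capture("top")[:,:,::-1]
cv2.imwrite("pics/f.png",np.hstack([cv2.resize(im,(400,300)),cv2.convertScaleAbs(cv2.resize(s[120:255,50:230],(400,300)),alpha=1.6)]))
t=camrig.calibration("top");w=camrig.calibration("wrist")
yw=np.array([-np.sin(.11),np.cos(.11),0]);
for a in(-40,40):
  for z in(115,185): print(a,z,(proj(w,np.array([478.8,-205.6,z])+a*yw)*[400/560,300/420]).round())
E
```

```text
go [0.2, 0.3, 0.5] [0.0, 0.0, -0.004]
-40 115 [[198. 192.]]
-40 185 [[198. 238.]]
40 115 [[198. 115.]]
40 185 [[198. 135.]]
```

View pics/f.png

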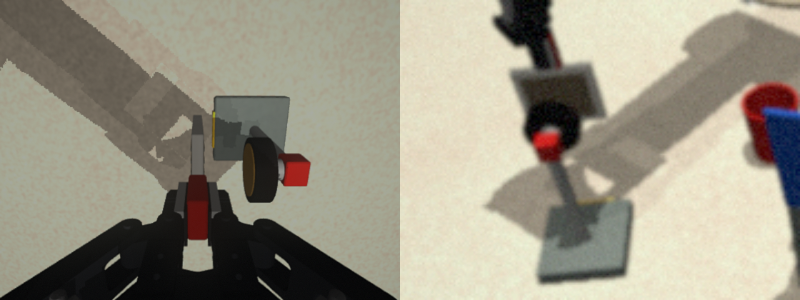

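Emit:
move_tool(deltas=[[[0,0,0],[0,0,0]],[[0,0,0],[0,0,0]],[[0,0,0],[0,0,0]]])

```text
time_s: 14.85
eef_pos: [478.5, -205.9, 363.3]
ee_rot: [0.0, 0.669, 0.744, 0.0]
force: [-0.1, 0.1, -1.3]
grip_width: 0.126
grip_force: 58.8
```

```bash
python3 -c "
from rig import ctrl, camrig, ticket
print(ticket.finish_job())"
```

```text
the job is handed in; nothing more can be done
None
```

I handed the job in at about 15 s; no verdict came back. By my measurements, the flap is open to about 1.75 rad and the gripper holds the red-tab plate still and upright, face-on about 42 mm in front of the window and level with it. The spare was still in its slot when I last looked, and I saw no sign of contact with the probe, bottle, cup or tip box.

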